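# Open the coin cash box: reset lever, key, quarter turn, hold

### The arm

A 6-joint arm with a two-finger parallel gripper is mounted at the origin on the work surface. World frame = base frame: x ahead of the robot, y to its left, z up, the work surface at z = 0. Lengths are in m, angles in rad, forces in N, time in s.
With the tool pointing down it reaches from about 0.25 to 0.725 m from the base axis. Payload 4 kg.
Tool frame: the origin (TCP) lies midway between the tips of the shut fingers; the grasp point (between the pads) lies arm.grip_point_offset behind it (arm.grip_point_offset is the distance from the TCP to the grasp point, in m); z points along the fingers, y is the line along which they close (so a half turn about z gives the same grasp; the last joint's range is limited). The gripper opens to 85 mm and grips with 20 to 120 N. Pads are 22 mm wide; open, the fingers measure 114 mm over their backs; the gripper's body (76 mm by 85 mm) begins 54 mm behind the grasp point. The pads swing forward as they close: fully open they stand 13 mm farther back than shut.
Start: joints at [1.141, 0.241, 0.005, 1.335, 0, 1.571], TCP at [0.208, 0.455, 0.231] pointing down, gripper open.
Joint ranges: [-2.72, 2.72], [-1.05, 1.87], [-1.09, 1.28], [-1.99, 2.15], [-1.42, 1.44], [-3.14, 3.14]. Speed limits (rad/s): [2.79, 2.79, 3.14, 3.14, 3.14, 3.14].

### API

Orientations are given as a unit quaternion [w, x, y, z].
In Python, from workcell import arm, vision gives the robot as it stands.
- The arm moves only by the tool play_rows, never from a script. Its argument "rows" is a list that holds one entry, the list of rows, each a list of 7 numbers: the opening, from 0 (shut) to 1 (fully open), then the shift along the tool's x, y, z in mm, then the turn, a rotation vector about the tool's x, y, z in rad. A call has 1 to 5 rows; each row is the pose to reach, as a shift and turn from the pose commanded when the call began, along the tool's axes at that moment; what a row does not reach only later rows make up. A row lasts 1/12 s, in which the tool goes at most 41.7 mm and 7.16 degrees, less where a joint would pass 70% of its speed; a pose out of reach is approached as far as the arm can. A call with a gripper value outside its range is refused whole. The fingers move at their own pace and stop on an object; "grip_force" is the grip in N (left out, the last holds). Time passes only in rows, so rows that repeat a pose let the fingers close. It gives the time, the measured TCP pose, the force, the opening and the grip force at its end, in the units of the state.
- arm.get_state(): the state, without advancing time (a new reading comes with each control period).
- vision.camera(name): name is "side" or "top"; returns the picture (400x640x3 uint8, red, green, blue); there is no depth.
- vision.calibration(name): a dict with "intrinsics" (3x3 intrinsics, pixels), "k1" (the pictures are not rectified: a ray, as slopes to the right and down, at radius r is drawn at 1 + k1 r^2 times it, then the intrinsics apply), "origin" and "orientation" of the camera in the world. Camera axes: x right, y up, looking along -z (the intrinsics and any distortion apply to the point x, -y, -z); pixel columns grow to the right and rows downward; lengths in m; the calibration is good to about 2 mm. A picture is of the moment at which its call begins. calibration takes no time and is no camera call.
- arm.finish_job(): hands the job in; it is judged then, once.
The state is a dict: "t": time; "q": joint angles; "qd": joint speeds; "joint_torque": joint torques, N m; "tcp_pos": TCP position; "ee_rot": TCP orientation; "contact_force": force on the tool from outside, world axes, zero at the start; "torque": the same for the moment, N m; "width": finger opening in m; "grasp_force": force on a finger pad.
Only numpy, scipy, OpenCV 4.12 (cv2) and the standard library are available. Lean on these libraries where they do the work, as an engineer would, in place of code of your own. Each camera call takes 0.05 s, during which the arm holds its last target. There are 200 camera calls.

### The job

Unlock the green steel cash box and keep it unlocked: first push the sprung lever with the red knob over to its far stop and let it spring right back, which frees the lock. Then take the blue-headed key from its wooden rest, push it fully home into the keyhole on the box lid (the pins inside are sticky, so wiggle it), turn it a quarter turn clockwise to the stop, and finish still gripping the key and holding it turned, because the lock springs back if let go. Leave the cup, the gold coin and the loupe where they are.

Things in the scene. Friction and masses are not known exactly. Their poses are not given: they have to be found in the camera images.
- cashbox: Fixed green steel cash box, 200 (x) x 260 (y) x 90 mm high, immovable. Origin at the centre of its underside on the desk; its front (own -x) faces the robot roughly; yaw varies by up to 0.4 rad. On its lid: lever at own (0, +75 mm), lock at own (0, -65 mm). Corner screws 2 mm high.
- lever (a joint): Angle of the sprung lever (rad): 0 at rest, leaning 0.45 rad forward to the box's own -x; grows as it swings to the box's own +x; hard stop at 0.9. Its spring returns it to 0 when let go; it takes 1.5 N at rest to 3.5 N at the stop, pushed at the knob. Push it with closed fingers from its front (-x) side.
- lever_knob (a point): Centre of the red ball knob (diameter 24 mm) at the end of an 8 mm rod, 65 mm from the pivot. Pivot on the box at own (0, +75 mm), 106 mm above the desk, axis along the box's own y. The knob is 165 mm above the desk at rest and at the stop, 171 mm at mid swing; it starts 28 mm in front (-x) of the pivot and ends 28 mm behind. Bracket 50 x 50 mm, to 22 mm above the lid.
- key: Loose steel key with a blue plastic head, 45 g, upright in its rest. Origin at its shoulder: centre of the head's underside. z up, x along its width, y its thickness. Head 30 (x) x 9 (y) x 38 mm high above the origin; grip it across the 9 mm. Blade 14 (x) x 5 (y) x 36 mm long below the origin, the last 8 mm tapering to 8 mm wide. Yaw and yaw + pi are alike; both fit the lock.
- key_rest: Fixed light wood block, 60 (x) x 70 (y) x 50 mm high, origin at the centre of its underside. The key stands in a slot in its top with its shoulder on the block's top and its x along the block's x; lift straight up 40 mm to free it.
- keyway (a point): Centre of the keyhole's mouth on the brass lock plug (30 mm square), 94 mm above the desk, 4 mm above the lid. z up; x along the keyhole's long side, at rest the box's own x; turns with the plug. Vertical hole 16 (x) x 7 (y) mm, mouth chamfered 2.5 mm, 42 mm deep. The key is home when its shoulder sits on the plug's face: key origin at this point.
- lock_plug (a joint): Turn of the lock plug (rad): 0 at rest, grows clockwise seen from above, hard stop at 1.571. Sprung: 0.025 N m at 0 to 0.11 at the stop; returns when let go. The key has about 0.15 rad of play in it. Inside, two pairs of sprung pins, 14 and 23 mm down, stick out from the ends of the keyhole and resist the blade, 5 to 12 N in all.
- sorting_cup: Bystander: loose white ceramic cup, 72 mm in diameter, 70 mm high, origin at the centre of its underside. It may swap places with the key rest.
- sovereign: Bystander: loose gold coin, 22 mm in diameter, 2 mm thick, origin at the centre of its underside.
- loupe: Bystander: loose glass loupe in a silver frame, 58 mm across, 8 mm thick, with a handle reaching 88 mm from the lens centre along own -x; origin under the lens centre.

How it is judged:
By the outcome, as a careful person would: the job done as asked, in the order asked, and still so for the second after the job is handed in, while the arm keeps its last pose, push and grip.
It also fails if it takes over 64 s, if anything falls off the work surface, if the arm or the gripper's body presses on something with over 40 N, if the wrist force passes 120 N, or if a joint passes its speed limit or range.

## Working session

There is one attempt and no reset: what is moved stays moved. The work goes in short steps, Python scripts to look and compute and a tool call to move; the robot and the scene stay as the last step left them, time stands still between calls to the robot, and variables do not carry over. Pictures are saved under pics/ and viewed, at most 10 in all, crops included, and the job is handed in when it is done.

Besides the shell and the picture viewer there is one more tool, called after "Call:" as name([rows], argument=value, ...), one row to a line, values as JSON. play_rows: Moves the arm, as the interface text tells. Its arguments: {"type":"object","properties":{"rows":{"type":"array","items":{"type":"array","items":{"type":"array","items":{"type":"number"}}}},"grip_force":{"type":"number"}},"required":["rows"]}

```bash
mkdir -p pics; ls
python3 - <<'E'
from workcell import arm, vision
import cv2, json
for n in ("top","side"):
    im=vision.camera(n); cv2.imwrite(f"pics/{n}0.png",im[:,:,::-1]); c=vision.calibration(n); print(n,c)
print(arm.get_state(), arm.grip_point_offset)
E
```

```text
pics
top {'intrinsics': array([[391.42531429,   0.        , 317.22214729],
       [  0.        , 391.42531429, 197.86469495],
       [  0.        ,   0.        ,   1.        ]]), 'k1': -0.019348154258935782, 'origin': array([0.43082395, 0.00388244, 1.16209735]), 'orientation': array([ 0.70788051,  0.04351365, -0.04056454, -0.70382261])}
side {'intrinsics': array([[443.50463871,   0.        , 328.99987892],
       [  0.        , 443.50463871, 200.88094044],
       [  0.        ,   0.        ,   1.        ]]), 'k1': 0.012606108777015863, 'origin': array([ 0.33136838, -0.69218415,  0.84481054]), 'orientation': array([ 0.91424192,  0.37559704, -0.06081253, -0.13924948])}
{'t': 0.1, 'q': array([ 1.14101954e+00,  2.41355324e-01,  3.87094423e-03,  1.33520373e+00,
       -1.54161968e-05,  1.57077564e+00]), 'qd': array([-0.00139148, -0.00271877,  0.00131108,  0.00032683,  0.00058941,
       -0.000152  ]), 'joint_torque': array([-9.09147166e-04, -3.73138797e+01,  2.53009844e+01,  1.08245277e-02,
       -5.58833551e-05,  6.73600780e-06]), 'tcp_pos': array([0.20810422, 0.45401695, 0.23049773]), 'ee_rot': array([-1.94179279e-04,  2.13228180e-01,  9.77001970e-01, -9.25778441e-04]), 'contact_force': array([ 0.16703964, -0.5669055 ,  0.63953231]), 'torque': array([ 0.00484046, -0.01204546,  0.00557097]), 'grasp_force': 0.0, 'width': 0.08565671273564221} 0.0187
```

View pics/top0.png

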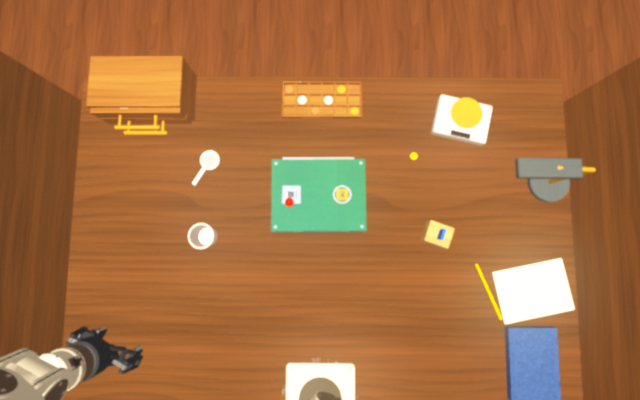

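View pics/side0.png

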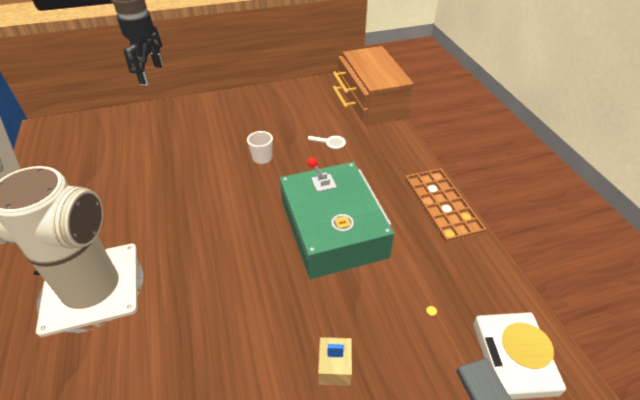

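Top view: box around (319,195) with almost no yaw, red knob at (289,202), lock at (342,194), and key rest at (440,234) with a blue head. The side view shows the knob at (312,162), the lock at (343,222) and the key head at (335,351).

```bash
cat > h.py <<'E'
import numpy as np, cv2
from scipy.spatial.transform import Rotation as R
from scipy.optimize import least_squares
from workcell import arm, vision
CAL={n:vision.calibration(n) for n in ("top","side")}
def rot(q): return R.from_quat(np.r_[q[1:],q[0]])
def ray(n,uv):
    c=CAL[n];K=c["intrinsics"]
    p=cv2.undistortPoints(np.array(uv,float).reshape(-1,1,2),K,np.array([c["k1"],0,0,0,0.]))[:,0]
    return c["origin"], rot(c["orientation"]).apply(np.c_[p[:,0],-p[:,1],-np.ones(len(p))])
def plane(n,uv,z):
    o,d=ray(n,uv); return o+d*((z-o[2])/d[:,2])[:,None]
def tri(a,b):
    (o1,d1),(o2,d2)=ray("top",[a]),ray("side",[b]); d1,d2=d1[0],d2[0]
    s=np.linalg.lstsq(np.c_[d1,-d2],o2-o1,rcond=None)[0]
    p,q=o1+s[0]*d1,o2+s[1]*d2; return (p+q)/2,np.linalg.norm(p-q)
def mask(im,lo,hi,box=None):
    h=cv2.cvtColor(im,cv2.COLOR_RGB2HSV); m=cv2.inRange(h,np.array(lo),np.array(hi))
    if box: k=np.zeros_like(m); x0,y0,x1,y1=box; k[y0:y1,x0:x1]=255; m&=k
    return m
def blob(m):
    n,l,s,c=cv2.connectedComponentsWithStats(m)
    i=1+np.argmax(s[1:,4]); return c[i],s[i,4],(l==i).astype(np.uint8)
E
python3 - <<'E'
from h import *
T,S=vision.camera("top"),vision.camera("side")
np.set_printoptions(precision=4,suppress=True)
g=blob(mask(T,(60,80,40),(95,255,255),(240,130,400,260)))
cn=max(cv2.findContours(g[2],0,1)[0],key=cv2.contourArea)
w=plane("top",cn[:,0].astype(float),.09)[:,:2]
print("box",cv2.minAreaRect((w*1000).astype(np.float32)),g[1])
r=[blob(mask(I,(0,190,150),(5,255,255),b)) for I,b in((T,(270,170,320,240)),(S,(290,140,340,190)))]
print("knob",[x[:2] for x in r],tri(r[0][0],r[1][0]))
b=[blob(mask(I,(100,150,60),(130,255,255),x)) for I,x in((T,(410,210,470,260)),(S,(310,330,360,380)))]
print("blue",[x[:2] for x in b],tri(b[0][0],b[1][0]))
y=[blob(mask(I,(15,120,120),(32,255,255),x)) for I,x in((T,(325,178,360,212)),(S,(325,210,360,235)))]
print("lock",[x[:2] for x in y],[plane(n,[x[0]],.094) for n,x in zip(("top","side"),y)],tri(y[0][0],y[1][0]))
m=mask(T,(15,50,120),(32,255,255),(415,210,465,260))|b[0][2]*255
q=blob(m); cn=max(cv2.findContours(q[2],0,1)[0],key=cv2.contourArea)
w=plane("top",cn[:,0].astype(float),.05)[:,:2]; print("rest",cv2.minAreaRect((w*1000).astype(np.float32)),q[1])
cv2.imwrite("pics/a.png",np.vstack([np.hstack([cv2.resize(I[y0:y0+50,x0:x0+64],None,fx=6,fy=6,interpolation=0) for I,x0,y0 in r])for r in [((T,408,208),(S,303,333)),((T,310,170),(S,311,197))]])[:,:,::-1])
E
```

```text
box ((568.0392456054688, 6.318817138671875), (194.9978485107422, 257.54620361328125), 0.33396053314208984) 5819
knob [(array([288.72, 202.24]), np.int32(25)), (array([311.8961, 161.4805]), np.int32(77))] (array([0.5376, 0.0811, 0.169 ]), np.float64(0.0005163006771509557))
blue [(array([441.8462, 234.    ]), np.int32(13)), (array([335.224, 349.776]), np.int32(125))] (array([ 0.4613, -0.3364,  0.076 ]), np.float64(0.0012340993335121912))
lock [(array([341.8235, 194.0294]), np.int32(102)), (array([342., 222.]), np.int32(133))] [array([[ 0.5695, -0.0589,  0.094 ]]), array([[ 0.5674, -0.0575,  0.094 ]])] (array([ 0.5682, -0.0586,  0.0951]), np.float64(0.0023077233741066014))
rest ((463.3412780761719, -332.2932434082031), (87.16838836669922, 69.6856918334961), 70.45033264160156) 667
```

View pics/a.png

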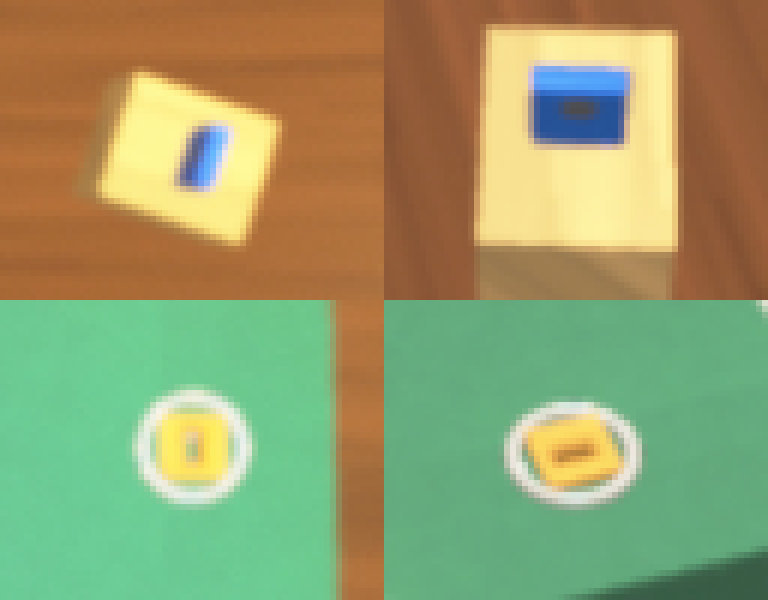

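```bash
cat >> h.py <<'E'
def to(pos,phi):
    "shift (mm) and turn in tool axes from here to TCP pos, tool down, tool-x heading phi"
    s=arm.get_state(); r=rot(s["ee_rot"])
    c,n=np.cos(phi),np.sin(phi)
    G=R.from_matrix(np.array([[c,n,0],[n,-c,0],[0,0,-1.]]))
    return np.r_[r.inv().apply(np.array(pos)-s["tcp_pos"])*1000,(r.inv()*G).as_rotvec()].round(3)
E
python3 - <<'E'
from h import *
c=np.array([(135,72),(280,118),(245,243),(98,193)])/6-.5+[408,208]
w=plane("top",c,.05)[:,:2]; print(w, w.mean(0)); 
for i in range(4): d=w[(i+1)%4]-w[i]; print(np.hypot(*d),np.degrees(np.arctan2(d[1],d[0])))
print(to((.50,.081,.23),np.pi))
E
```

```text
[[ 0.50354833 -0.31220358]
 [ 0.48211018 -0.38038775]
 [ 0.4233249  -0.361866  ]
 [ 0.44639848 -0.29317551]] [ 0.46384547 -0.33690821]
0.07147499335511305 -107.45394791515567
0.061634114805345495 162.51168774615633
0.07246222726323231 71.43246777990409
0.06023431435037802 -18.415209486843754
[-4.20797e+02 -2.17659e+02  1.03000e+00 -1.00000e-03 -0.00000e+00
 -4.30000e-01]
```

Call:
play_rows([
  [[0,-421,-218,0,0,0,-0.43],[0,-421,-218,0,0,0,-0.43],[0,-421,-218,0,0,0,-0.43],[0,-421,-218,0,0,0,-0.43],[0,-421,-218,0,0,0,-0.43]],
], grip_force=40)

```text
t: 0.62
tcp_pos: [0.3285, 0.3007, 0.2312]
ee_rot: [-0.0, -0.002, 1.0, -0.0]
contact_force: [0.7, 0.1, -0.3]
width: 0.0256
grasp_force: 0.0
```

```bash
python3 -c "
from h import *
print(to((.50,.081,.23),np.pi),arm.get_state()['q'])"
```

```text
[-1.70448e+02 -2.20553e+02  1.21500e+00 -0.00000e+00 -0.00000e+00
  5.00000e-03] [ 7.41313909e-01  1.32641511e-01 -1.29108915e-01  1.30914150e+00
 -8.13861096e-06  7.36429620e-01]
```

Call:
play_rows([
  [[0,-160,-220,0,0,0,0],[0,-160,-220,0,0,0,0],[0,-160,-220,0,0,0,0],[0,-160,-220,0,0,0,0],[0,-160,-220,0,0,0,0]],
])

```text
t: 1.03
tcp_pos: [0.4513, 0.1316, 0.2314]
ee_rot: [0.0, -0.0, 1.0, 0.0]
contact_force: [0.6, 0.1, -0.2]
width: -0.0003
grasp_force: 0.0
```

Call:
play_rows([
  [[0,0,0,0,0,0,0],[0,0,0,0,0,0,0]],
])

```text
t: 1.2
tcp_pos: [0.4513, 0.1316, 0.2309]
ee_rot: [-0.0, 0.003, 1.0, 0.0]
contact_force: [-1.1, 1.5, -0.5]
width: -0.0002
grasp_force: 0.0
```

Call:
play_rows([
  [[0,-39,-50,79,0,0,0],[0,-39,-50,79,0,0,0],[0,-39,-50,79,0,0,0],[0,-39,-50,79,0,0,0]],
])

```text
t: 1.53
tcp_pos: [0.4872, 0.083, 0.1484]
ee_rot: [-0.004, 0.0, 1.0, -0.001]
contact_force: [-0.1, 0.1, 0.1]
width: -0.0002
grasp_force: 0.0
```

Call:
play_rows([
  [[0,-15,0,0,0,0,0],[0,-30,0,0,0,0,0],[0,-45,0,0,0,0,0],[0,-60,0,0,0,0,0],[0,-66,0,0,0,0,0]],
])

```text
t: 1.95
tcp_pos: [0.5559, 0.0858, 0.1536]
ee_rot: [0.0, -0.001, 1.0, 0.0]
contact_force: [-2.3, -0.0, 2.9]
width: -0.0001
grasp_force: 1.4
```

Run:
```python
from h import *
S=vision.camera("side");cv2.imwrite("pics/l.png",cv2.resize(S[100:250,240:440],None,fx=4,fy=4)[:,:,::-1]); s=arm.get_state();print(s["contact_force"],s["tcp_pos"])
r=blob(mask(S,(0,190,150),(5,255,255),(270,130,380,200)));print(r[:2],plane("side",[r[0]],.165))
```

```text
[-0.45435753  0.00947074  1.11607458] [0.55648631 0.08571235 0.15336452]
(array([329.0952381 , 157.20634921]), np.int32(63)) [[0.58220295 0.0888513  0.165     ]]
```

View pics/l.png

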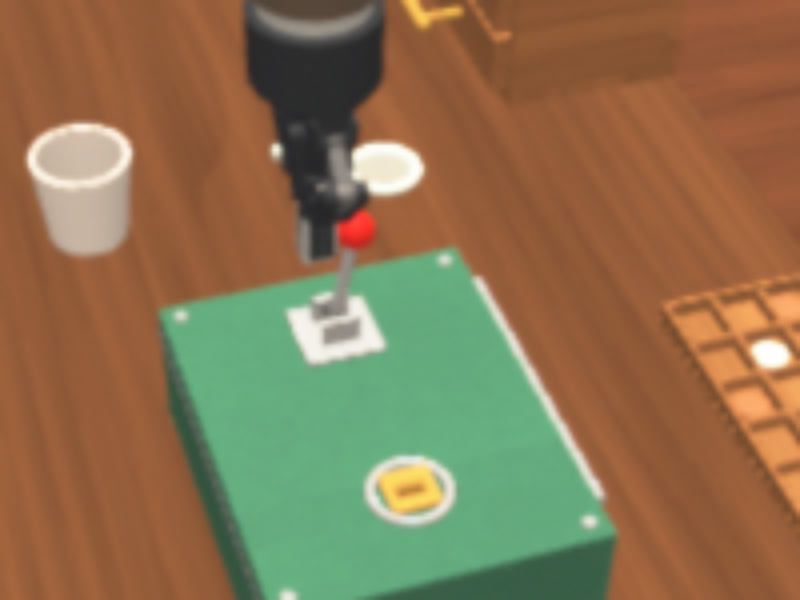

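The knob has swung past the middle, to crop (357,230), with the fingers squarely behind it. I'll keep pushing to the stop.

Call:
play_rows([
  [[0,-8,2,0,0,0,0],[0,-14,3,0,0,0,0],[0,-18,3,0,0,0,0],[0,-18,3,0,0,0,0]],
])

```text
t: 2.33
tcp_pos: [0.5721, 0.0873, 0.1515]
ee_rot: [-0.002, -0.0, 1.0, 0.0]
contact_force: [-5.4, 0.4, 0.7]
width: -0.0003
grasp_force: 2.6
```

Call:
play_rows([
  [[0,-3,0,0,0,0,0],[0,-3,0,0,0,0,0],[0,-3,0,0,0,0,0]],
])

```text
t: 2.58
tcp_pos: [0.5725, 0.0873, 0.1514]
ee_rot: [-0.004, -0.001, 1.0, 0.001]
contact_force: [-10.8, 1.0, 2.9]
width: 0.0001
grasp_force: 5.6
```

Hit the stop: force climbs with no further motion. Retreating.

Call:
play_rows([
  [[0,25,0,0,0,0,0],[0,50,0,0,0,0,0],[0,85,0,0,0,0,0],[0,95,0,0,0,0,0],[0,95,0,0,0,0,0]],
])

```text
t: 3.0
tcp_pos: [0.4795, 0.0869, 0.1528]
ee_rot: [0.0, -0.0, 1.0, 0.0]
contact_force: [0.0, -1.0, 0.1]
width: -0.0001
grasp_force: 0.0
```

Run:
```python
from h import *
T,S=vision.camera("top"),vision.camera("side")
r=blob(mask(S,(0,190,150),(5,255,255),(270,130,380,200)));print(r[:2],plane("side",[r[0]],.165))
print(to((.4626,-.3366,.23),np.pi-.314), arm.get_state()["tcp_pos"])
```

```text
(array([311.8961039 , 161.48051948]), np.int32(77)) [[0.53858028 0.08572259 0.165     ]]
[ 2.03250e+01 -4.23556e+02 -7.70670e+01  1.00000e-03  4.00000e-03
  3.14000e-01] [0.48301896 0.08702795 0.1533522 ]
```

Call:
play_rows([
  [[0,20,0,-77,0,0,0],[0.4,20,-40,-77,0,0,0.1],[0.5,20,-424,-77,0,0,0.314],[0.5,20,-424,-77,0,0,0.314],[0.5,20,-424,-77,0,0,0.314]],
])

```text
t: 3.52
tcp_pos: [0.4657, -0.0703, 0.2249]
ee_rot: [0.003, 0.157, 0.988, 0.0]
contact_force: [0.7, -0.7, -0.5]
width: 0.0424
grasp_force: 0.0
```

```bash
python3 -c "
from h import *
print(to((.4626,-.3366,.20),np.pi-.314))"
```

```text
[-7.95130e+01 -2.54152e+02  2.50240e+01  1.00000e-03  5.00000e-03
 -1.00000e-03]
```

Call:
play_rows([
  [[0.5,-79,-254,20,0,0,0],[0.5,-79,-254,20,0,0,0],[0.5,-79,-254,20,0,0,0],[0.5,-79,-254,20,0,0,0],[0.5,-79,-254,20,0,0,0]],
])

```text
t: 3.93
tcp_pos: [0.4621, -0.2798, 0.208]
ee_rot: [0.002, 0.157, 0.988, -0.001]
contact_force: [1.3, 0.0, -0.5]
width: 0.0428
grasp_force: 0.0
```

Call:
play_rows([
  [[0.5,0,0,0,0,0,0],[0.5,0,0,0,0,0,0]],
])

```text
t: 4.1
tcp_pos: [0.4615, -0.2796, 0.2071]
ee_rot: [0.001, 0.159, 0.987, -0.0]
contact_force: [-0.4, 1.4, 0.4]
width: 0.0429
grasp_force: 0.0
```

```bash
python3 -c "
from h import *
print(to((.4626,-.3366,.16),np.pi-.314))"
```

```text
[-1.8849e+01 -5.3800e+01  4.7087e+01  0.0000e+00  1.0000e-03 -5.0000e-03]
```

Call:
play_rows([
  [[0.5,-19,-54,57,0,0,-0.005],[0.5,-19,-54,57,0,0,-0.005],[0.5,-19,-54,57,0,0,-0.005],[0.5,-19,-54,57,0,0,-0.005]],
])

```text
t: 4.43
tcp_pos: [0.4618, -0.333, 0.1486]
ee_rot: [-0.002, 0.154, 0.988, 0.001]
contact_force: [-0.4, -0.0, 0.7]
width: 0.0428
grasp_force: 0.0
```

Run:
```python
from h import *
S=vision.camera("side");T=vision.camera("top")
cv2.imwrite("pics/k.png",np.hstack([cv2.resize(S[270:400,270:400],(500,500)),cv2.resize(T[190:270,400:480],(300,300))[[*range(300)]+[0]*200]])[:,:,::-1])
print(to((.4626,-.3366,.057),np.pi-.314),arm.get_state()["tcp_pos"])
```

```text
[-5.7600e-01 -3.8070e+00  9.4322e+01  0.0000e+00  1.0000e-03  7.0000e-03] [ 0.46310823 -0.33279141  0.15132282]
```

View pics/k.png

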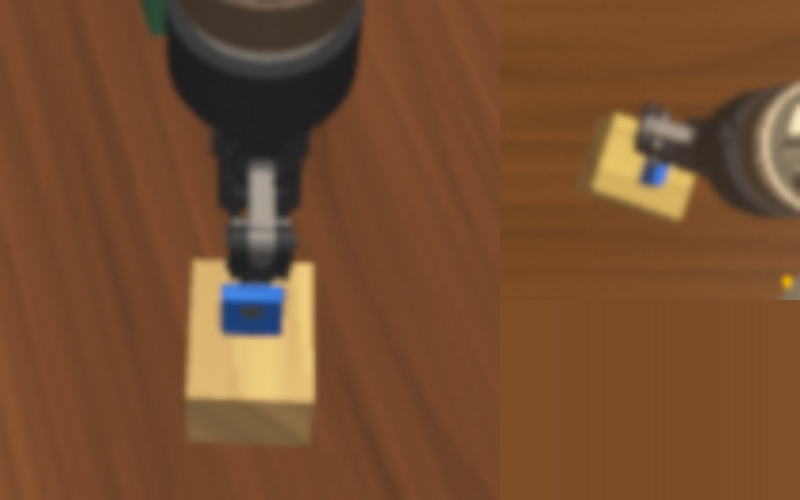

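Head (crop 252,310) lies below the fingers in line with them. Descending.

Call:
play_rows([
  [[0.5,0,-3,35,0,0,0.007],[0.5,0,-3,60,0,0,0.007],[0.5,0,-3,80,0,0,0.007],[0.5,0,-3,80,0,0,0.007],[0.5,0,-3,80,0,0,0.007]],
])

```text
t: 4.95
tcp_pos: [0.4617, -0.3353, 0.0715]
ee_rot: [0.0, 0.156, 0.988, 0.0]
contact_force: [0.4, -0.4, 0.3]
width: 0.0427
grasp_force: 0.0
```

Run:
```python
from h import *
print(to((.4626,-.3366,.057),np.pi-.314),arm.get_state()["tcp_pos"],arm.get_state()["contact_force"])
```

```text
[-1.225 -0.994 14.479  0.     0.     0.   ] [ 0.46174055 -0.33527907  0.07147923] [ 0.36524809 -0.36004333  0.31959157]
```

Call:
play_rows([
  [[0.5,-1,-1,14,0,0,0],[0.5,-1,-1,14,0,0,0],[0,-1,-1,14,0,0,0],[0,-1,-1,14,0,0,0],[0,-1,-1,14,0,0,0]],
], grip_force=30)

```text
t: 5.37
tcp_pos: [0.4632, -0.337, 0.0583]
ee_rot: [0.002, 0.157, 0.988, 0.001]
contact_force: [2.9, 8.8, -0.2]
width: 0.0085
grasp_force: 30.6
```

Call:
play_rows([
  [[0,0,0,0,0,0,0],[0,0,0,0,0,0,0]],
])

```text
t: 5.53
tcp_pos: [0.4632, -0.3368, 0.0582]
ee_rot: [0.002, 0.157, 0.988, 0.001]
contact_force: [1.6, 5.8, 5.1]
width: 0.0087
grasp_force: 31.4
```

Call:
play_rows([
  [[0,0,1,0,0,0,0],[0,0,1,0,0,0,0],[0,0,1,0,0,0,0]],
], grip_force=90)

```text
t: 5.78
tcp_pos: [0.4632, -0.3368, 0.0583]
ee_rot: [0.001, 0.157, 0.988, -0.0]
contact_force: [0.0, 3.1, 5.9]
width: 0.0076
grasp_force: 88.1
```

Call:
play_rows([
  [[0,0,0,-10,0,0,0],[0,0,0,-30,0,0,0],[0,0,0,-60,0,0,0],[0,0,0,-100,0,0,0],[0,0,0,-130,0,0,0]],
])

```text
t: 6.2
tcp_pos: [0.4619, -0.3374, 0.1898]
ee_rot: [0.0, 0.157, 0.988, -0.001]
contact_force: [0.7, -1.2, -0.3]
width: 0.0078
grasp_force: 88.3
```

Run:
```python
from h import *
print(to((.5684,-.0587,.20),np.pi),arm.get_state()["tcp_pos"],arm.get_state()["contact_force"])
```

```text
[-1.45870e+01  2.97998e+02 -1.07350e+01 -2.00000e-03  1.00000e-03
 -3.16000e-01] [ 0.46188025 -0.33741298  0.18981578] [ 0.67486884 -1.20541475 -0.25849191]
```

Call:
play_rows([
  [[0,-15,298,-3,0,0,-0.316],[0,-15,298,-3,0,0,-0.316],[0,-15,298,-3,0,0,-0.316],[0,-15,298,-3,0,0,-0.316],[0,-15,298,-3,0,0,-0.316]],
])

```text
t: 6.62
tcp_pos: [0.5368, -0.1413, 0.1898]
ee_rot: [0.0, 0.0, 1.0, -0.001]
contact_force: [0.1, -0.3, -0.9]
width: 0.0079
grasp_force: 88.3
```

Run:
```python
from h import *
print(to((.5684,-.0587,.17),np.pi))
```

```text
[-3.1489e+01  8.2677e+01  1.9703e+01 -2.0000e-03  1.0000e-03 -1.0000e-03]
```

Call:
play_rows([
  [[0,-32,83,20,0,0,0],[0,-32,83,20,0,0,0],[0,-32,83,20,0,0,0],[0,-32,83,20,0,0,0],[0,-32,83,20,0,0,0]],
])

```text
t: 7.03
tcp_pos: [0.5684, -0.0595, 0.169]
ee_rot: [-0.0, -0.001, 1.0, -0.001]
contact_force: [0.6, -0.4, -0.5]
width: 0.0077
grasp_force: 88.3
```

Run:
```python
from h import *
S=vision.camera("side");T=vision.camera("top")
cv2.imwrite("pics/m.png",np.hstack([cv2.resize(S[160:260,280:380],(500,500)),cv2.resize(T[160:240,300:380],(300,300))[[*range(300)]+[0]*200]])[:,:,::-1])
s=arm.get_state();print(to((.5684,-.0587,.145),np.pi),s["tcp_pos"],s["contact_force"])
b=blob(mask(S,(100,150,60),(130,255,255),(280,160,380,260)));p=s["tcp_pos"]
print(b[:2]); print(plane("side",[b[0]],p[2]-.0083+.012))
```

```text
[ 4.7000e-02  2.1930e+00  2.4383e+01 -1.0000e-03  0.0000e+00 -2.0000e-03] [ 0.56843299 -0.06086851  0.16938534] [-0.09182943  0.22155994 -0.43178982]
(array([337.75609756, 195.65853659]), np.int32(41))
[[ 0.55822007 -0.04929418  0.17308534]]
```

View pics/m.png

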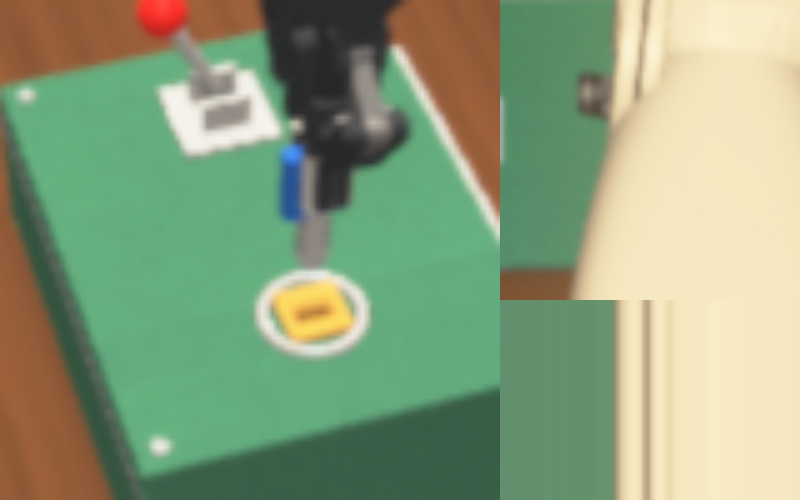

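The key hangs upright over the lock: blade tip at crop (313,263), keyhole at (313,312). I'll check the blade tip position numerically.

Run:
```python
from h import *
S=vision.camera("side")
h=cv2.cvtColor(S,cv2.COLOR_RGB2HSV)
m=(h[:,:,1]<70)
for v in range(199,216): 
    print(v,"".join("#" if m[v,u] else "b" if 100<h[v,u,0]<130 else "." for u in range(332,356)), end="  ")
    x=np.where(m[v,332:356])[0]+332
    print(x.min() if len(x) else "",x.max() if len(x) else "")
p=arm.get_state()["tcp_pos"];zt=p[2]-.0443
print(p,[plane("side",[(342.4,v)],zt) for v in (212,213,214)])
# blade near shoulder, head left edge
c=CAL["side"]
def proj(P):
    q=rot(c["orientation"]).inv().apply(np.array(P)-c["origin"]); return cv2.projectPoints((q*[1,-1,-1]).reshape(1,1,3),np.zeros(3),np.zeros(3),c["intrinsics"],np.array([c["k1"],0,0,0.,0]))[0].ravel()
for d in (0,-.002,.002):
  print("tip at dx",d,proj([p[0]+d,p[1],zt]),"blade L/R mid",proj([p[0]+d-.007,p[1],zt+.018]),proj([p[0]+d+.007,p[1],zt+.018]),"head edge",proj([p[0]+d-.015,p[1]-.0045,p[2]+.01]))
print("mouth",proj([.5684,-.0587,.094]))
```

```text
199 .....bbb###########.....  340 350
200 .....bbb##########......  340 349
201 .....bbb##########......  340 349
202 .....bbbb#######........  341 347
203 .....bbbb######.........  341 346
204 .......b#######.........  340 346
205 .......#######..........  339 345
206 .......########.........  339 346
207 .......########.........  339 346
208 .......########.........  339 346
209 .......#######..........  339 345
210 .......#######..........  339 345
211 .......#######..........  339 345
212 ........######..........  340 345
213 ........######..........  340 345
214 .....##########.........  337 346
215 ...###############......  335 349
[ 0.56847269 -0.06107623  0.16941093] [array([[ 0.56804987, -0.05569766,  0.12511093]]), array([[ 0.56707028, -0.05859257,  0.12511093]]), array([[ 0.56609495, -0.06147489,  0.12511093]])]
tip at dx 0 [343.35646438 213.64411792] blade L/R mid [340.57203542 208.71392979] [346.61717913 207.35769337] head edge [338.09907821 199.15031631]
tip at dx -0.002 [342.50360319 213.83788856] blade L/R mid [339.70538531 208.90836816] [345.75587189 207.55092571] head edge [337.20315284 199.34668766]
tip at dx 0.002 [344.20858221 213.45051775] blade L/R mid [341.43791845 208.51966458] [347.47772818 207.16463216] head edge [338.99418452 198.95412452]
mouth [342.58543923 222.26649407]
```

Call:
play_rows([
  [[0,-1,2,10,0,0,0],[0,-1,2,20,0,0,0],[0,-1,2,25,0,0,0],[0,-1,2,25,0,0,0],[0,-1,2,25,0,0,0]],
])

```text
t: 7.6
tcp_pos: [0.5689, -0.0575, 0.1427]
ee_rot: [-0.001, 0.0, 1.0, 0.0]
contact_force: [-0.3, -0.3, -0.0]
width: 0.0073
grasp_force: 88.3
```

Run:
```python
from h import *
S=vision.camera("side")
cv2.imwrite("pics/n.png",cv2.resize(S[180:240,312:372],(600,600))[:,:,::-1])
s=arm.get_state();print(to((.5692,-.059,.138),np.pi),s["tcp_pos"],s["contact_force"])
```

```text
[ 1.740e-01 -1.566e+00  5.335e+00  0.000e+00 -1.000e-03 -0.000e+00] [ 0.56937945 -0.05743408  0.14333486] [ 0.15617252  0.61156587 -0.50888156]
```

View pics/n.png

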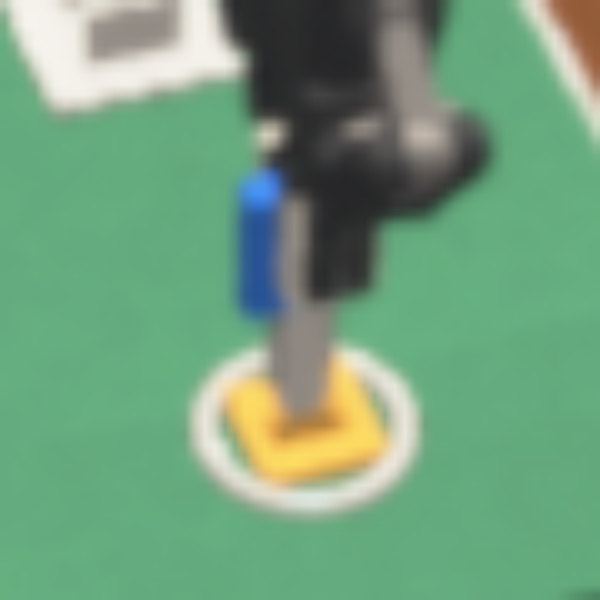

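The blade tip (crop 302,416) is almost in the slot (307,425). I'll nudge it +x and slightly -y, then lower it.

Call:
play_rows([
  [[0,-1,-1.5,2,0,0,0],[0,-1,-1.5,5,0,0,0],[0,-1,-1.5,8,0,0,0],[0,-1,-1.5,10,0,0,0],[0,-1,-1.5,10,0,0,0]],
])

```text
t: 8.07
tcp_pos: [0.5703, -0.0586, 0.1331]
ee_rot: [-0.001, -0.0, 1.0, 0.0]
contact_force: [0.1, -0.3, -0.6]
width: 0.0072
grasp_force: 88.3
```

Call:
play_rows([
  [[0,0,0,2,0,0,0],[0,0,0,4,0,0,0],[0,0,0,6,0,0,0],[0,0,0,8,0,0,0],[0,0,0,8,0,0,0]],
])

```text
t: 8.48
tcp_pos: [0.5704, -0.0585, 0.1252]
ee_rot: [-0.0, -0.0, 1.0, 0.0]
contact_force: [0.3, 0.2, -0.8]
width: 0.0073
grasp_force: 88.2
```

Call:
play_rows([
  [[0,0,0,2,0,0,0.06],[0,0,0,4,0,0,-0.06],[0,0,0,6,0,0,0.06],[0,0,0,8,0,0,-0.06],[0,0,0,8,0,0,0]],
], grip_force=110)

```text
t: 8.9
tcp_pos: [0.5713, -0.0582, 0.1193]
ee_rot: [0.001, -0.002, 1.0, 0.001]
contact_force: [-1.0, 2.3, 5.0]
width: 0.0075
grasp_force: 111.1
```

Call:
play_rows([
  [[0,0,0,2,0,0,0.06],[0,0,0,4,0,0,-0.06],[0,0,0,6,0,0,0.06],[0,0,0,8,0,0,-0.06],[0,0,0,8,0,0,0]],
])

```text
t: 9.32
tcp_pos: [0.5711, -0.0582, 0.1118]
ee_rot: [0.001, -0.002, 1.0, 0.0]
contact_force: [-1.5, 2.0, 7.0]
width: 0.0071
grasp_force: 111.4
```

Call:
play_rows([
  [[0,0,0,2,0.02,0,0.06],[0,0,0,4,-0.02,0,-0.06],[0,0,0,5,0.02,0,0.06],[0,0,0,6,-0.02,0,-0.06],[0,0,0,6,0,0,0]],
])

```text
t: 9.73
tcp_pos: [0.5713, -0.0586, 0.1056]
ee_rot: [0.001, -0.002, 1.0, 0.001]
contact_force: [-1.3, 3.8, 7.4]
width: 0.0071
grasp_force: 111.4
```

Call:
play_rows([
  [[0,0,0,2,0,0,0.06],[0,0,0,3,0,0,-0.06],[0,0,0,4,0,0,0.06],[0,0,0,5,0,0,-0.06],[0,0,0,5,0,0,0]],
])

```text
t: 10.15
tcp_pos: [0.5714, -0.0583, 0.1022]
ee_rot: [0.002, -0.002, 1.0, 0.0]
contact_force: [-4.5, 2.4, 12.6]
width: 0.0074
grasp_force: 112.4
```

Call:
play_rows([
  [[0,0,0,1,0,0,0.06],[0,0,0,2,0,0,-0.06],[0,0,0,2,0,0,0]],
])

```text
t: 10.4
tcp_pos: [0.5715, -0.0584, 0.1021]
ee_rot: [0.002, -0.002, 1.0, 0.0]
contact_force: [-9.1, 3.5, 24.0]
width: 0.0073
grasp_force: 114.2
```

Fully home: z = 0.102 matches the shoulder on the plug face, and force rises with no motion. I'll ease the side load, then turn.

Call:
play_rows([
  [[0,1,0,-0.7,0,0,0],[0,1,-0.3,-0.7,0,0,0.12],[0,1,-0.6,-0.7,0,0,0.24],[0,1.2,-0.9,-0.7,0,0,0.36],[0,1.3,-1.2,-0.7,0,0,0.48]],
])

```text
t: 10.82
tcp_pos: [0.5705, -0.0597, 0.1021]
ee_rot: [0.002, 0.24, 0.971, 0.001]
contact_force: [-6.1, 2.0, 22.0]
width: 0.007
grasp_force: 113.7
```

Run:
```python
from h import *
s=arm.get_state();r=rot(s["ee_rot"]).as_matrix()[:,0];print(s["tcp_pos"],s["contact_force"],s["torque"],np.pi-np.arctan2(r[1],r[0]),s["q"])
```

```text
[ 0.57053182 -0.05971083  0.10209435] [-6.1290729   2.02387592 21.98953495] [0.5877708  1.58841652 0.07358138] 0.4852108898939971 [-1.04605393e-01  4.65080974e-01 -1.76872772e-02  1.08303247e+00
  6.17736835e-04  3.80601685e-01]
```

Call:
play_rows([
  [[0,0.3,-0.3,-0.5,0,0,0.12],[0,0.4,-0.6,-0.5,0,0,0.24],[0,0.5,-0.9,-0.5,0,0,0.36],[0,0.6,-1.2,-0.5,0,0,0.48],[0,0.7,-1.4,-0.5,0,0,0.6]],
])

```text
t: 11.23
tcp_pos: [0.5693, -0.0604, 0.1022]
ee_rot: [0.002, 0.516, 0.856, 0.002]
contact_force: [-4.1, 3.3, 16.1]
width: 0.0072
grasp_force: 113.2
```

Call:
play_rows([
  [[0,0.1,-0.3,0,0,0,0.12],[0,0.2,-0.6,0,0,0,0.24],[0,0.3,-0.9,0,0,0,0.36],[0,0.3,-0.9,0,0,0,0.42],[0,0.3,-0.9,0,0,0,0.42]],
])

```text
t: 11.65
tcp_pos: [0.5684, -0.0605, 0.1021]
ee_rot: [0.002, 0.682, 0.731, 0.002]
contact_force: [-5.9, 2.4, 18.1]
width: 0.0073
grasp_force: 113.2
```

Run:
```python
from h import *
s=arm.get_state();r=rot(s["ee_rot"]).as_matrix()[:,0];print(s["tcp_pos"],s["contact_force"],s["torque"],np.pi-np.arctan2(r[1],r[0]),s["q"])
```

```text
[ 0.56842095 -0.06047628  0.10214696] [-5.93859808  2.39388854 18.1378684 ] [0.67629715 1.30131203 0.05120537] 1.5011241245718638 [-1.06636956e-01  4.61470353e-01 -2.34202430e-02  1.08104398e+00
  1.20959369e-03  1.39449095e+00]
```

Call:
play_rows([
  [[0,0,-0.2,0,0,0,0.08],[0,0,-0.4,0,0,0,0.16],[0,0,-0.5,0,0,0,0.2],[0,0,-0.5,0,0,0,0.2]],
])

```text
t: 11.98
tcp_pos: [0.5678, -0.0605, 0.1021]
ee_rot: [0.001, 0.751, 0.66, 0.002]
contact_force: [-4.8, 2.8, 19.1]
width: 0.007
grasp_force: 113.3
```

Run:
```python
from h import *
s=arm.get_state();r=rot(s["ee_rot"]).as_matrix()[:,0];print(s["tcp_pos"],s["contact_force"],s["torque"],np.pi-np.arctan2(r[1],r[0]),s["q"])
```

```text
[ 0.56777047 -0.06045195  0.10213221] [-4.84702841  2.75443232 19.07617792] [0.63170711 1.39058877 0.13775867] 1.7002735326807081 [-1.06754227e-01  4.60545625e-01 -2.49652868e-02  1.08074966e+00
  1.28179161e-03  1.59352533e+00]
```

Call:
play_rows([
  [[0,0,-0.1,0,0,0,0.06],[0,0,-0.2,0,0,0,0.12],[0,0,-0.2,0,0,0,0.12]],
])

```text
t: 12.23
tcp_pos: [0.5673, -0.0603, 0.1021]
ee_rot: [0.001, 0.789, 0.614, 0.002]
contact_force: [-6.6, 2.7, 20.5]
width: 0.0075
grasp_force: 113.4
```

Run:
```python
from h import *
s=arm.get_state();r=rot(s["ee_rot"]).as_matrix()[:,0];print(s["tcp_pos"],s["contact_force"],s["torque"],np.pi-np.arctan2(r[1],r[0]),s["q"])
S=vision.camera("side")
cv2.imwrite("pics/o.png",cv2.resize(S[180:240,312:372],(600,600))[:,:,::-1])
```

```text
[ 0.56729145 -0.06033101  0.10214978] [-6.5652699   2.70251476 20.46204028] [0.72003038 1.58736621 0.47375138] 1.8198265891702352 [-1.06626893e-01  4.60041847e-01 -2.57316665e-02  1.08103116e+00
  1.27048644e-03  1.71320567e+00]
```

View pics/o.png

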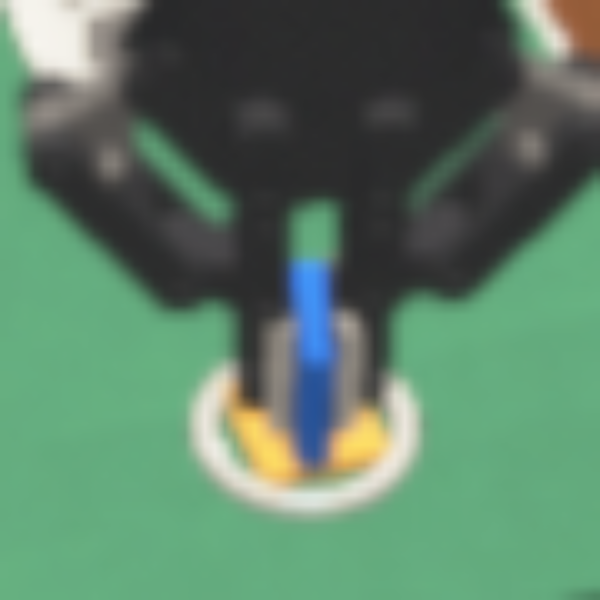

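The key is turned and its shoulder sits on the plug. The moment jumped to 0.47 N m, against a spring torque of only 0.11, so the plug is on its stop. I'll hold it there and hand in.

Call:
play_rows([
  [[0,0,0,0,0,0,0],[0,0,0,0,0,0,0],[0,0,0,0,0,0,0],[0,0,0,0,0,0,0]],
])

```text
t: 12.62
tcp_pos: [0.5673, -0.0603, 0.1022]
ee_rot: [0.001, 0.789, 0.615, 0.002]
contact_force: [-6.9, 2.5, 20.9]
width: 0.007
grasp_force: 113.4
```

Run:
```python
from h import *
s=arm.get_state();print(s["torque"],s["contact_force"],s["tcp_pos"])
if s["torque"][2]>.2: print(arm.finish_job())
```

```text
[0.7040322  1.61278393 0.42165966] [-6.89520649  2.48543809 20.90417394] [ 0.56728932 -0.06034558  0.10216042]
the job is handed in; nothing more can be done
None
```

I handed the job in at 12.6 s: the lever went to its stop and sprang back, and the key is fully home, turned clockwise to the stop and still gripped there; the cup, coin and loupe were not touched (the judge's result was not shown).

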